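# Clamp a phone in the bonding press to the set pressure

## Task

Slide the phone lying on the bonding clamp's bed lengthwise until it is home and pressed gently but firmly against the end stop. Then turn the round knob clockwise until the jaw clamps the phone square to the fence and the gauge needle points at the set tab on the rim, and leave it so; the needle must never reach the pin at the end of the scale, or the screen cracks. Be gentle with the phone and leave the other things on the bench and on the clamp where they are.

Things in the scene. Friction and masses are not known exactly. Their poses are not given: they have to be found in the camera images.
- press: Bonding clamp fixed to the bench: aluminium plate 245 x 300 x 12 mm. Origin on the bench under the plate; x points across the phone from knob to fence, y along the fence to the end stop, z up. In this frame (mm) the plate spans x -130..115, y -130..170, top z 12; rails and bridge under the knob rise to z 42, the gauge to z 40. The fence, a dark bar 150 x 15 x 14 mm, was set for another phone: its face lies somewhere between x 85 and 94.
- end_stop: Fixed, rigid dark steel block 50 (x) x 15 (y) x 16 (z) mm on the plate. Origin: middle of the lower edge of the face that the phone meets, at x 51, y 85, z 12 mm in the clamp's frame; same axes as the clamp. Press the phone on it with 1.5 N or more for a moment, never over 20 N.
- phone: Loose black phone 68 x 140 x 9 mm, about 190 g, flat on the plate, long side (its y) along the fence. Origin: centre of its underside, at y 15 mm in the clamp's frame when home. Starts 19 to 37 mm short of the end stop, 4 to 16 mm off the fence, up to 2 degrees askew. Pushed from its free (-y) end it slides with 1 to 2 N; the fingers must never press it with over 20 N.
- knob_grip (a point): Round black knurled knob, 44 mm diameter, 40 mm high (46 to 86 mm above the bench), upright axis; this point is on the axis, 18 mm below its top. Clockwise from above drives the jaw at the phone, 10 mm per rad; counter-clockwise backs it off. Friction (0.18 N m) holds it where it is let go; the spring adds up to 0.1 N m. Grip it at any yaw. Needs 1.6 to 3.6 rad in all; start angle unknown.
- jaw_face (a point): Middle of the front face of the sprung jaw, a dark bar 64 mm long (along the clamp's y) and 14 mm high that faces the phone's long side. It starts 11 to 27 mm from where the clamped phone's side will be. It pushes the phone onto the fence, then yields on its spring (0.9 N/mm, 1.4 N preload).
- dial_pivot (a point): Centre of the round gauge, 112 mm in diameter, white face up, beside the knob (97 mm to the clamp's +y); it rides on the jaw's carriage, moving 10 mm along the clamp's x per rad of knob. The needle turns about this point.
- needle_tip (a point): Point near the tip of the black needle, 45 mm from its pivot and about 34 mm above the bench.
- tab_tip (a point): The set mark: the inner point of the steel tab (a 14 x 10 x 7 mm block with a small pointer) on the gauge's rim, given at 45 mm from the pivot, at the needle's height. Where it points is set afresh each time.
- needle (a joint): Gauge needle angle, rad: 0 at rest, growing clockwise from above as the jaw's spring is pressed in (0.125 rad per mm, so 1.25 rad per rad of knob once the phone is clamped). Zero is 0.75 rad counter-clockwise from the clamp's x axis. The end pin, 6 mm thick, stands on the dial at 1.4.
- set_tab (a joint): Angle of the set tab on the same scale as the needle, between 0.65 and 1.05 rad. It does not move during the work.
- solder_spool: Bystander: small metal solder spool, 38 mm across, 24 high, on a corner of the clamp's plate. Origin under its centre.
- flux_jar: Bystander: amber jar, 30 mm across, 32 high, on the clamp's plate beyond the end stop. Origin under its centre.
- multimeter: Bystander: orange multimeter 155 x 78 x 39 mm lying on the bench. Origin under its centre.
- spray_can: Bystander: spray can 52 mm across, 150 high, standing. Origin under its centre.
- screw_tin: Bystander: flat round tin 72 mm across, 22 high. Origin under its centre.
- screwdriver: Bystander: screwdriver 160 mm long lying on the bench.
- holder_block: Bystander: green block with two holes, 60 x 45 x 30 mm. Origin under its centre.
Mind the look-alikes: they are no part of the job. There is more than one size of the phone; the one meant has the size given above.

How it is judged:
On the way, in this order (a step that is already met when the one before it is completed fails the run):
1. the phone is home and presses on the end stop (y of phone in the frame of press between 0.0115 and 0.018 m and contact force between phone and end_stop above 1.5 N), for 0.02 s.
2. the needle points at the set tab (horizontal distance between needle_tip and tab_tip below 0.007 m and value of joint needle above 0.4 rad), for 0.3 s.
At the end, for the whole second after the job is handed in: The needle's point lies within 7 mm (about 0.15 rad) of the set tab's point and is still; the phone is at rest, clamped square to the fence (to 0.03 rad) and home against the end stop (within 3.5 mm) (all of step 2 and y of phone in the frame of press between 0.0115 and 0.018 m and angle between the y axis of phone and the y axis of press, either way round below 0.03 rad and linear speed of phone below 0.005 m/s and velocity of joint needle between -0.05 and 0.05 rad/s); the robot touches nothing.
It fails at once if the needle came to the end pin (over 1.35 rad) (value of joint needle above 1.35 rad).
It fails at once if the phone was pressed on the end stop with more than 20 N (contact force between phone and end_stop above 20 N).
It fails at once if the fingers pressed the phone with more than 20 N (contact force between the fingers and phone above 20 N).
It fails at once if a bystander was moved by more than 30 mm (distance of any of solder_spool, flux_jar, multimeter, spray_can, screw_tin, screwdriver, holder_block from where it was at the start of the episode above 0.03 m).
It also fails if it takes over 58 s, if anything falls off the work surface, if the arm or the gripper's body presses on something with over 40 N, if the wrist force passes 120 N, or if a joint passes its speed limit or range.

## Robot

A 7-joint arm with a two-finger parallel gripper is mounted at the origin on the work surface. World frame = base frame: x ahead of the robot, y to its left, z up, the work surface at z = 0. Lengths are in m, angles in rad, forces in N, time in s.
With the tool pointing down it reaches from about 0.35 to 0.9 m from the base axis. Payload 8.1 kg.
Tool frame: the origin (TCP) lies on the centre line of the jaws, within the pads' length; the fingertips stand 14 mm ahead of it and the grasp point (between the pads) lies 5 mm behind it; z points along the fingers, y is the direction in which the jaws open and shut (so a half turn about z gives the same grasp; the last joint's range is limited). The gripper opens to 85 mm and grips with 20 to 120 N. Pads are 22 mm wide; open, the fingers measure 114 mm over their backs; the gripper's body (76 mm by 85 mm) begins 54 mm behind the grasp point. The pads swing forward as they close: fully open they stand 13 mm farther back than shut.
Start: joints at [1.007, 0.434, 0.025, 1.573, -0.012, 1.134, -0.075], TCP at [0.278, -0.56, 0.245] pointing down, gripper open.
Joint ranges: [-2.62, 2.62], [-0.44, 2.09], [-1.27, 1.32], [0.08, 2.57], [-1.32, 4.46], [0.12, 2], [-2.74, 2.74]. Speed limits (rad/s): [2.22, 2.22, 3.01, 3.01, 3.14, 3.14, 3.14].

## Interface

Orientations are given as a rotation vector (axis times angle).
In Python, from workcell import telemetry, viewer, robot gives the robot as it stands.
- The arm moves only by the tool play_rows, never from a script. Its argument "series" is a list that holds one entry, the list of rows, each a list of 7 numbers: the shift along the tool's x, y, z in mm, then the turn, a rotation vector about the tool's x, y, z in rad, then the closure, from 0 (fully open) to 1 (shut). A call has exactly 8 rows; each row shifts and turns the commanded pose from where the row before left it, along the tool's axes as they then stand; what a row does not reach is not made up. A row lasts 1/8 s, in which the tool goes at most 62.5 mm and 10.7 degrees, less where a joint would pass 70% of its speed; a pose out of reach is approached as far as the arm can. A call is refused whole if a number of a shift passes 62.5 or a number of a turn 0.188, either way. A call with a gripper value outside its range is refused whole. The fingers move at their own pace and stop on an object; "force" is the grip in N (left out, the last holds). Time passes only in rows, so rows that do not move let the fingers close, or fill a call up. It gives the time, the measured TCP pose, the force and the opening at its end, in the units of the state.
- telemetry.sense(): the state, without advancing time (a new reading comes with each control period).
- viewer.snapshot(name): name is "scene" or "top"; returns a dict with "frame" (384x512x3 uint8, red, green, blue), "fx", "fy", "cx", "cy" (pixels), "cam_to_world" (4x4, takes a point from camera to world coordinates). Camera axes: x right, y down, z forward; pixel columns grow to the right and rows downward; lengths in m; the calibration is good to about 2 mm. A picture is of the moment at which its call begins. There is no depth.
- robot.hand_in(): hands the job in, once; it reports no verdict.
The state is a dict: "clock": time; "joint_positions": joint angles; "qd": joint speeds; "effort": joint torques, N m; "tool_pos": TCP position; "tcp_rot": TCP orientation; "force": force on the tool from outside, world axes, zero at the start; "torque": the same for the moment, N m; "width": finger opening in m.
Only numpy, scipy, OpenCV 4.12 (cv2) and the standard library are available. Lean on these libraries where they do the work, as an engineer would, in place of code of your own. Each camera call takes 0.05 s, during which the arm holds its last target. There are 200 camera calls.

## Working session

There is one attempt and no reset: what is moved stays moved. The work goes in short steps, Python scripts to look and compute and a tool call to move; the robot and the scene stay as the last step left them, time stands still between calls to the robot, and variables do not carry over. Pictures are saved under pics/ and viewed, about 8 in all and at most 12, crops included, and the job is handed in when it is done.

Besides the shell and the picture viewer there is one more tool, called after "Emit:" by a JSON object that holds its "fn" and its "kwargs", one argument or row to a line. play_rows: Moves the arm, as the interface text tells. Its arguments: {"type":"object","properties":{"series":{"type":"array","items":{"type":"array","items":{"type":"array","items":{"type":"number"}}}},"force":{"type":"number"}},"required":["series"]}

```bash
mkdir -p pics
cat > h.py <<'E'
import numpy as np,cv2
from scipy.spatial.transform import Rotation as R
from workcell import telemetry, viewer, robot
def snap(n,f):
    s=viewer.snapshot(n); np.savez('pics/'+f,**s); cv2.imwrite(f'pics/{f}.png',s['frame'][:,:,::-1]); return s
def ray(s,u,v,z):
    T=np.array(s['cam_to_world']); d=T[:3,:3]@np.array([(u-s['cx'])/s['fx'],(v-s['cy'])/s['fy'],1]); o=T[:3,3]
    return o+d*(z-o[2])/d[2]
def proj(s,p):
    T=np.linalg.inv(np.array(s['cam_to_world'])); q=T[:3,:3]@np.array(p)+T[:3,3]
    return np.array([s['fx']*q[0]/q[2]+s['cx'],s['fy']*q[1]/q[2]+s['cy']])
def crop(s,x0,y0,w,h,k,f): cv2.imwrite(f'pics/{f}.png',cv2.resize(s['frame'][y0:y0+h,x0:x0+w,::-1],None,fx=k,fy=k,interpolation=cv2.INTER_CUBIC))
E
python3 - <<'E'
from h import *
a=snap('top','t0');b=snap('scene','s0')
cv2.imwrite('pics/both.png',cv2.resize(np.vstack([a['frame'],b['frame']])[:,:,::-1],None,fx=.78,fy=.78))
for s in(a,b):print(s['fx'],s['cx'],s['cy'],np.round(s['cam_to_world'],3).tolist())
print(telemetry.sense())
E
```

```text
420.3053667704667 257.43455924908153 191.14143744588196 [[0.0, -0.99, 0.138, 0.384], [-1.0, 0.002, 0.016, 0.013], [-0.016, -0.138, -0.99, 1.207], [0.0, 0.0, 0.0, 1.0]]
484.46909609224605 263.27914397627006 186.0011769115818 [[0.337, 0.577, -0.744, 1.527], [0.941, -0.225, 0.252, -0.325], [-0.022, -0.785, -0.619, 0.892], [0.0, 0.0, 0.0, 1.0]]
{'clock': 0.1, 'joint_positions': array([ 1.00741274,  0.43516735,  0.02499478,  1.57401062, -0.01161718,
        1.13399369, -0.07508745]), 'qd': array([-0.00123524, -0.00377164, -0.00083181, -0.00159782, -0.00064942,
       -0.00011574, -0.00222136]), 'effort': array([ 3.04205896e-03, -6.71759391e+01,  1.02816023e+00, -3.16905892e+01,
        1.58082205e-02,  7.20172422e-03,  4.63947072e-05]), 'tool_pos': array([ 0.2776616 , -0.55945183,  0.2445942 ]), 'tcp_rot': array([-3.05728594e+00, -7.16972304e-01,  7.01763558e-04]), 'force': array([ 0.32441288,  0.27698725, -0.56893353]), 'torque': array([ 0.02231539, -0.0330558 ,  0.00473533]), 'width': 0.0855859695096177}
```

View pics/both.png

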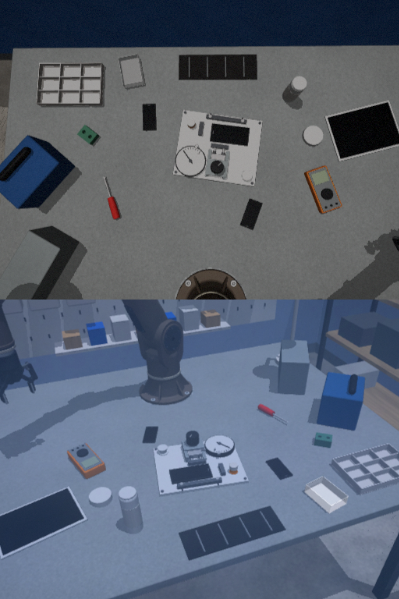

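The overview shows the clamp in the top view at about (218,147) in the scaled picture, with the phone on its bed at about (230,133). Two decoy phones lie on the bench, at (149,117) and (252,213). The phone I want is the one on the plate.

Run:
```python
from h import *
s=dict(np.load('pics/t0.npz'));crop(s,216,132,130,110,6,'c1')
s=dict(np.load('pics/s0.npz'));crop(s,190,160,132,100,6,'c2')
```

```text
(no output)
```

View pics/c1.png

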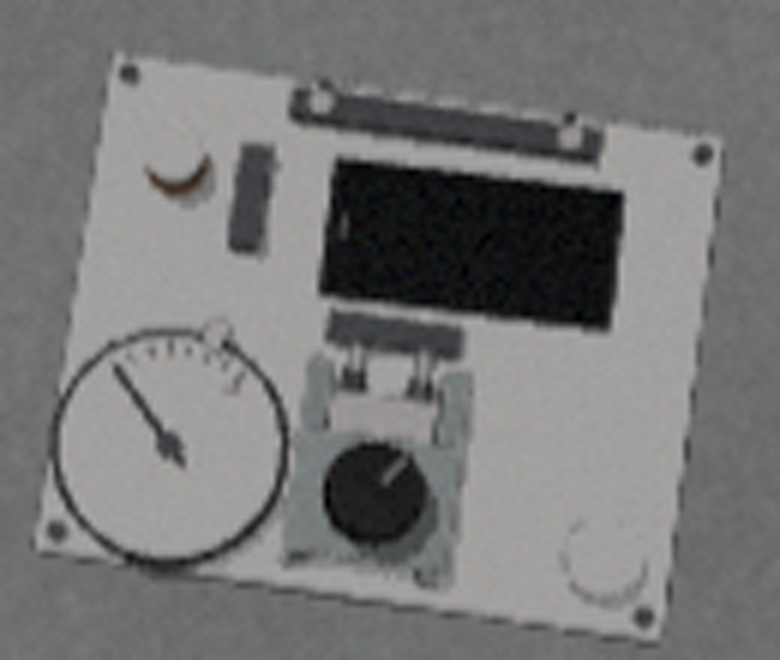

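View pics/c2.png

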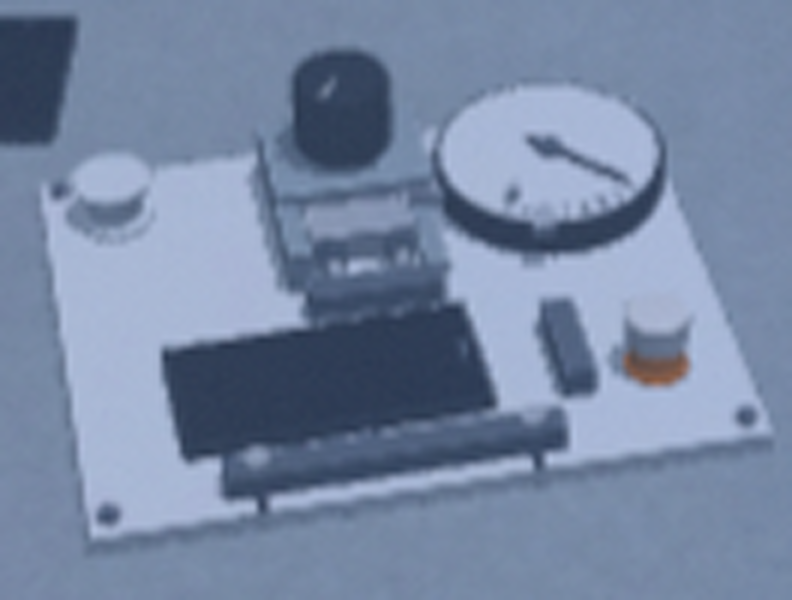

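Both crops agree. In c1 the plate corners are at (115,53), (722,138), (658,640) and (38,550), and the phone corners at (335,158), (622,192), (610,328) and (320,295). The knob is at (375,492), the dial pivot at (170,447), the needle tip at (118,367) and the tab near (217,340). The spool is at (603,560) and the jar at (180,165).

```bash
cat >> h.py <<'E'
def loadpress():
    d=np.load('press.npz');return d['o'],float(d['th'])
def toP(w):
    o,th=loadpress();c,s=np.cos(th),np.sin(th);d=np.asarray(w)[:2]-o;return np.array([c*d[0]+s*d[1],-s*d[0]+c*d[1]])
def toW(p):
    o,th=loadpress();c,s=np.cos(th),np.sin(th);return o+np.array([c*p[0]-s*p[1],s*p[0]+c*p[1]])
E
python3 - <<'E'
from h import *
s=dict(np.load('pics/t0.npz'));t=dict(np.load('pics/s0.npz'))
A=lambda p,z:ray(s,216+(p[0]+.5)/6-.5,132+(p[1]+.5)/6-.5,z)[:2]
B=lambda p,z:ray(t,190+(p[0]+.5)/6-.5,160+(p[1]+.5)/6-.5,z)[:2]
M=np.array([[.115,.17],[.115,-.13],[-.13,-.13],[-.13,.17]])
W=np.array([A(p,.012) for p in[(115,53),(722,138),(658,640),(38,550)]])
mc,wc=M.mean(0),W.mean(0);H=(M-mc).T@(W-wc)
th=np.arctan2(H[0,1]-H[1,0],H[0,0]+H[1,1]);Rm=np.array([[np.cos(th),-np.sin(th)],[np.sin(th),np.cos(th)]])
o=wc-Rm@mc;np.savez('press.npz',o=o,th=th)
print(o,th,'res mm',1000*np.round(W-(M@Rm.T+o),4))
f=lambda n,w:print(n,np.round(1000*toP(w),1),np.round(w,4))
for p in[(90,540),(772,435)]:f('scene platecorner',B(p,.012))
for p in[(335,158),(622,192),(610,328),(320,295)]:f('phone',A(p,.021))
for p in[(163,348),(463,304),(495,405),(190,458)]:f('phoneB',B(p,.021))
f('knob',A((375,492),.086));f('knobB',B((341,72),.086))
f('pivot',A((170,447),.034));f('ndl',A((118,367),.034));f('tab',A((217,340),.034))
f('pivotB',B((543,147),.034));f('ndlB',B((627,184),.034));f('tabB',B((543,215),.034))
for p in[(330,312),(462,330)]:f('jaw',A(p,.026))
for p in[(292,122),(600,162)]:f('fence',A(p,.026))
for p in[(275,146),(265,254)]:f('stop',A(p,.028))
f('spool',A((603,560),.036));f('jar',A((180,165),.044))
E
```

```text
[ 0.5625716  -0.05071563] -0.14530636570400904 res mm [[-0.5 -1.5]
 [-0.4  1.6]
 [ 1.   2.2]
 [-0.  -2.3]]
scene platecorner [ 116.2 -126.1] [ 0.6593 -0.1923]
scene platecorner [118.  171.2] [0.7041 0.1016]
phone [76.2 54.9] [ 0.6459 -0.0074]
phone [ 79.1 -83.2] [ 0.6288 -0.1445]
phone [ 13.1 -85.8] [ 0.5631 -0.1375]
phone [ 9.2 52.6] [0.5793 0.    ]
phoneB [ 13.  -81.6] [ 0.5636 -0.1334]
phoneB [13.6 55.7] [0.5841 0.0025]
phoneB [82.3 55.8] [ 0.652  -0.0075]
phoneB [ 85.8 -79. ] [ 0.636  -0.1413]
knob [-86.  15.] [ 0.4796 -0.0234]
knobB [-86.8  19.6] [ 0.4796 -0.0188]
pivot [-74.3 111.7] [0.5052 0.0705]
ndl [-40.4 141.5] [0.5431 0.0952]
tab [-21.1  97.4] [0.5558 0.0487]
pivotB [-75.  113.4] [0.5048 0.0724]
ndlB [-38.6 145.6] [0.5454 0.0989]
tabB [-25.1 101.9] [0.5525 0.0538]
jaw [ 0.9 46.7] [ 0.5703 -0.0046]
jaw [  1.3 -16.3] [ 0.5615 -0.067 ]
fence [89.6 77.7] [0.6624 0.0132]
fence [ 91.  -70.5] [ 0.6424 -0.1337]
stop [76.3 84. ] [0.6503 0.0214]
stop [23.8 81.2] [0.5979 0.0261]
spool [-97.6 -94.7] [ 0.4523 -0.1303]
jar [ 57.4 126.4] [0.6377 0.066 ]
```

```bash
cat >> h.py <<'E'
def go(px,py,z,yawP):
    """shift (tool mm, current axes) and turn about tool z for TCP at clamp (m), tool y at yawP from clamp x"""
    s=telemetry.sense();r=R.from_rotvec(s['tcp_rot']);w=np.r_[toW([px,py]),z]
    o,th=loadpress();y=r.apply([0,1,0]);cur=np.arctan2(y[1],y[0])
    d=(cur-(th+yawP)+np.pi/2)%np.pi-np.pi/2   # + = clockwise = +tool z
    print('t',s['clock'],'tcpP',np.round(1000*toP(s['tool_pos']),1),np.round(s['tool_pos'],4),'tilt',np.round(r.apply([0,0,1]),3),'q7',round(s['joint_positions'][6],3))
    print(' world d',np.round(1000*(w-s['tool_pos']),1),'tool shift now',np.round(r.inv().apply(1000*(w-s['tool_pos'])),1),'turn z',round(d,3),'shift after turn',np.round((r*R.from_rotvec([0,0,d])).inv().apply(1000*(w-s['tool_pos'])),1),'F',np.round(s['force'],2),'w',round(s['width'],4))
E
python3 - <<'E'
from h import *
go(.044,-.108,.15,0)
s=dict(np.load('pics/t0.npz'))
for n,u,v,z in[('meter',322,190,.039),('can top',297,82,.15),('sdrv',112,205,.02),('tin',313,135,.02)]:print(n,np.round(ray(s,u/.78,v/.78,z),3))
E
```

```text
t 0.1 tcpP [-208.2 -544.6] [ 0.2777 -0.5595  0.2446] tilt [-0.001  0.001 -1.   ] q7 -0.075
 world d [312.8 395.5 -94.6] tool shift now [ 456.  -215.1   94.8] turn z -0.965 shift after turn [436.5 252.3  94.8] F [ 0.32  0.28 -0.57] w 0.0856
meter [ 0.401 -0.394  0.039]
can top [ 0.757 -0.29   0.15 ]
sdrv [0.348 0.351 0.02 ]
tin [ 0.601 -0.378  0.02 ]
```

Emit:
{"fn": "play_rows", "kwargs": {
  "series": [
    [[57, -27, 0, 0, 0, 0, 1], [57, -27, 0, 0, 0, 0, 1], [57, -27, 0, 0, 0, 0, 1], [57, -27, 0, 0, 0, 0, 1], [57, -27, 0, 0, 0, 0, 1], [57, -27, 0, 0, 0, 0, 1], [57, -27, 0, 0, 0, 0, 1], [57, -27, 0, 0, 0, 0, 1]]
  ],
  "force": 40
}}

```text
clock: 1.1
tool_pos: [0.5883, -0.1656, 0.2451]
tcp_rot: [3.059, 0.717, -0.001]
force: [0.9, -0.9, 0.0]
width: 0.0002
```

Emit:
{"fn": "play_rows", "kwargs": {
  "series": [
    [[0, 0, 13, 0, 0, -0.14, 1], [0, 0, 13, 0, 0, -0.14, 1], [0, 0, 13, 0, 0, -0.14, 1], [0, 0, 13, 0, 0, -0.14, 1], [0, 0, 13, 0, 0, -0.14, 1], [0, 0, 13, 0, 0, -0.14, 1], [0, 0, 13, 0, 0, -0.125, 1], [0, 0, 4, 0, 0, 0, 1]]
  ]
}}

```text
clock: 2.1
tool_pos: [0.5867, -0.1673, 0.1491]
tcp_rot: [-2.376, -2.052, 0.002]
force: [-0.0, 0.5, 1.2]
width: -0.0001
```

Run:
```python
from h import *
go(.044,-.110,.029,0)
```

```text
t 2.1 tcpP [  40.8 -111.8] [ 0.5867 -0.1673  0.1491] tilt [-0.002  0.001 -1.   ] q7 -0.142
 world d [   3.5    1.3 -120.1] tool shift now [  1.8   3.5 120.1] turn z -0.001 shift after turn [  1.8   3.5 120.1] F [-0.04  0.51  1.23] w -0.0001
```

Emit:
{"fn": "play_rows", "kwargs": {
  "series": [
    [[0, 3, 20, 0, 0, 0, 1], [0, 0, 20, 0, 0, 0, 1], [0, 0, 20, 0, 0, 0, 1], [0, 0, 20, 0, 0, 0, 1], [0, 0, 16, 0, 0, 0, 1], [0, 0, 12, 0, 0, 0, 1], [0, 0, 8, 0, 0, 0, 1], [0, 0, 4, 0, 0, 0, 1]]
  ]
}}

```text
clock: 3.1
tool_pos: [0.5906, -0.1677, 0.0301]
tcp_rot: [2.377, 2.054, 0.0]
force: [-1.3, -0.6, 0.7]
width: 0.0003
```

Run:
```python
from h import *
a=snap('top','t1');b=snap('scene','s1')
A=a['frame'][128:245,214:346];B=b['frame'][150:267,190:322]
cv2.imwrite('pics/c3.png',cv2.resize(np.hstack([A,B])[:,:,::-1],None,fx=3,fy=3,interpolation=cv2.INTER_CUBIC))
go(.044,-.110,.029,0)
```

```text
t 3.2 tcpP [  44.5 -111.7] [ 0.5905 -0.1676  0.0302] tilt [-0. -0. -1.] q7 -0.201
 world d [-0.3  1.7 -1.2] tool shift now [ 1.7 -0.5  1.2] turn z 0.0 shift after turn [ 1.7 -0.5  1.2] F [-0.52 -0.26  0.87] w 0.0001
```

View pics/c3.png

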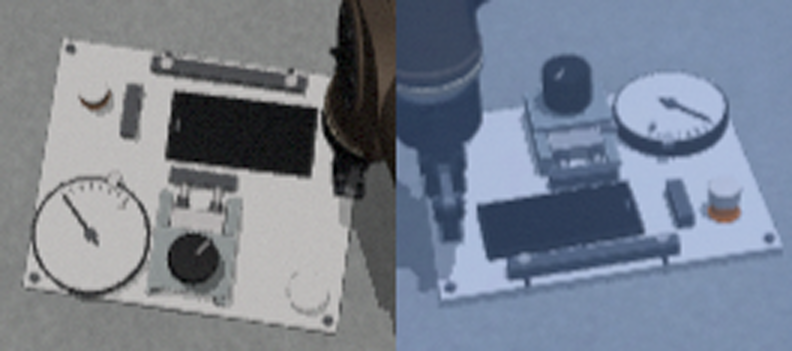

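Side view: the fingertip is at about (450,230) and the phone's near end runs from (480,205) to (490,257). The finger is behind the middle of the phone with a small gap, so I'll push.

Emit:
{"fn": "play_rows", "kwargs": {
  "series": [
    [[4.5, 0, 1, 0, 0, 0, 1], [4.5, 0, 0, 0, 0, 0, 1], [4.5, 0, 0, 0, 0, 0, 1], [4.5, 0, 0, 0, 0, 0, 1], [4.5, 0, 0, 0, 0, 0, 1], [4.5, 0, 0, 0, 0, 0, 1], [4.5, 0, 0, 0, 0, 0, 1], [2.5, 0, 0, 0, 0, 0, 1]]
  ]
}}

```text
clock: 4.2
tool_pos: [0.5955, -0.1337, 0.0293]
tcp_rot: [2.376, 2.055, 0.0]
force: [-0.2, -3.1, 1.7]
width: 0.0001
```

Run:
```python
from h import *
a=snap('top','t2');b=snap('scene','s2')
A=a['frame'][128:245,214:346];B=b['frame'][150:267,190:322]
cv2.imwrite('pics/c4.png',cv2.resize(np.hstack([A,B])[:,:,::-1],None,fx=3,fy=3,interpolation=cv2.INTER_CUBIC))
go(.044,-.066,.029,0)
```

```text
t 4.3 tcpP [ 44.5 -77.1] [ 0.5955 -0.1334  0.0293] tilt [ 0.  0. -1.] q7 -0.257
 world d [ 1.1 11.  -0.3] tool shift now [11.1 -0.5  0.3] turn z 0.001 shift after turn [11.1 -0.5  0.3] F [-0.3   0.05  0.33] w 0.0
```

View pics/c4.png

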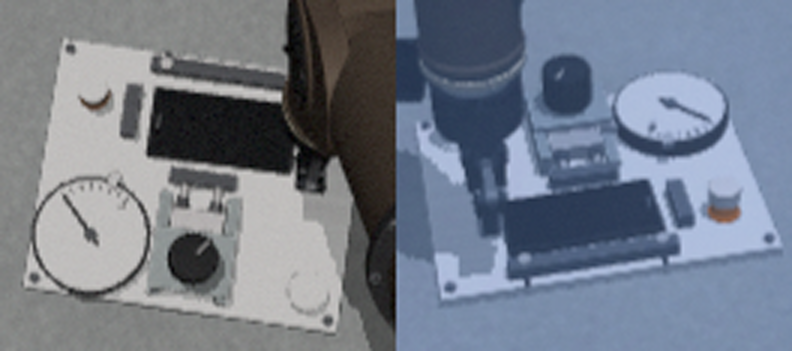

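The phone's leading edge is at top-crop x≈150 and the stop face at ≈142, which leaves about 7–8 mm. I'll go on in small steps.

Emit:
{"fn": "play_rows", "kwargs": {
  "series": [
    [[1, 0, 0, 0, 0, 0, 1], [1, 0, 0, 0, 0, 0, 1], [1, 0, 0, 0, 0, 0, 1], [1, 0, 0, 0, 0, 0, 1], [0.5, 0, 0, 0, 0, 0, 1], [0.5, 0, 0, 0, 0, 0, 1], [0.5, 0, 0, 0, 0, 0, 1], [0.5, 0, 0, 0, 0, 0, 1]]
  ]
}}

```text
clock: 5.3
tool_pos: [0.5962, -0.128, 0.0293]
tcp_rot: [-2.377, -2.055, 0.0]
force: [-1.3, -0.5, 0.5]
width: -0.0
```

Emit:
{"fn": "play_rows", "kwargs": {
  "series": [
    [[0.25, 0, 0, 0, 0, 0, 1], [0.25, 0, 0, 0, 0, 0, 1], [0.25, 0, 0, 0, 0, 0, 1], [0.25, 0, 0, 0, 0, 0, 1], [0.25, 0, 0, 0, 0, 0, 1], [0.25, 0, 0, 0, 0, 0, 1], [0.25, 0, 0, 0, 0, 0, 1], [0.25, 0, 0, 0, 0, 0, 1]]
  ]
}}

```text
clock: 6.3
tool_pos: [0.5965, -0.1261, 0.0293]
tcp_rot: [2.377, 2.055, -0.0]
force: [-1.0, -1.2, -0.5]
width: -0.0001
```

Emit:
{"fn": "play_rows", "kwargs": {
  "series": [
    [[0.25, 0, 0, 0, 0, 0, 1], [0.25, 0, 0, 0, 0, 0, 1], [0.25, 0, 0, 0, 0, 0, 1], [0.25, 0, 0, 0, 0, 0, 1], [0.25, 0, 0, 0, 0, 0, 1], [0.25, 0, 0, 0, 0, 0, 1], [0.25, 0, 0, 0, 0, 0, 1], [0.25, 0, 0, 0, 0, 0, 1]]
  ]
}}

```text
clock: 7.3
tool_pos: [0.5968, -0.1241, 0.0293]
tcp_rot: [2.377, 2.055, -0.0]
force: [0.1, -0.7, 0.2]
width: 0.0001
```

Emit:
{"fn": "play_rows", "kwargs": {
  "series": [
    [[0.25, 0, 0, 0, 0, 0, 1], [0.25, 0, 0, 0, 0, 0, 1], [0.25, 0, 0, 0, 0, 0, 1], [0.25, 0, 0, 0, 0, 0, 1], [0.25, 0, 0, 0, 0, 0, 1], [0.25, 0, 0, 0, 0, 0, 1], [0.25, 0, 0, 0, 0, 0, 1], [0.25, 0, 0, 0, 0, 0, 1]]
  ]
}}

```text
clock: 8.3
tool_pos: [0.5971, -0.1222, 0.0293]
tcp_rot: [2.377, 2.054, -0.0]
force: [0.2, -0.7, -1.1]
width: -0.0
```

Run:
```python
from h import *
a=snap('top','t3');b=snap('scene','s3')
A=a['frame'][145:200,245:325];B=b['frame'][205:260,215:305]
cv2.imwrite('pics/c5.png',np.vstack([cv2.resize(X[:,:,::-1],(480,300),interpolation=cv2.INTER_CUBIC) for X in(A,B)]))
go(.044,-.066,.029,0)
```

```text
t 8.4 tcpP [ 44.5 -65.6] [ 0.5971 -0.1221  0.0293] tilt [ 0. -0. -1.] q7 -0.276
 world d [-0.6 -0.3 -0.3] tool shift now [-0.4 -0.5  0.3] turn z 0.0 shift after turn [-0.4 -0.5  0.3] F [-0.21 -0.62  0.24] w 0.0001
```

View pics/c5.png

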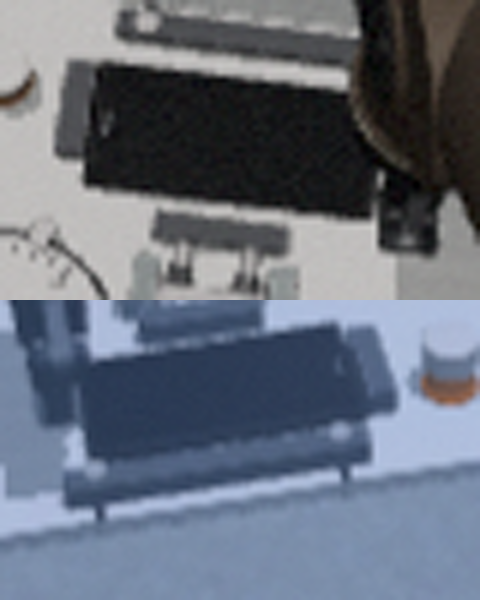

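The phone is now within about 1 mm of the stop: phone edge at x≈97 and stop at ≈97 in the upper crop. I'll keep creeping until the force rises.

Emit:
{"fn": "play_rows", "kwargs": {
  "series": [
    [[0.2, 0, 0, 0, 0, 0, 1], [0.2, 0, 0, 0, 0, 0, 1], [0.2, 0, 0, 0, 0, 0, 1], [0.2, 0, 0, 0, 0, 0, 1], [0.2, 0, 0, 0, 0, 0, 1], [0.2, 0, 0, 0, 0, 0, 1], [0.2, 0, 0, 0, 0, 0, 1], [0.2, 0, 0, 0, 0, 0, 1]]
  ]
}}

```text
clock: 9.4
tool_pos: [0.5971, -0.1217, 0.0293]
tcp_rot: [2.377, 2.053, -0.002]
force: [-1.2, -6.2, 0.8]
width: 0.0002
```

Emit:
{"fn": "play_rows", "kwargs": {
  "series": [
    [[0.3, 0, 0, 0, 0, 0, 1], [0, 0, 0, 0, 0, 0, 1], [-4, 0, 0, 0, 0, 0, 1], [-8, 0, 0, 0, 0, 0, 1], [-3, 0, -20, 0, 0, 0, 0.5], [0, 0, -40, 0, 0, 0, 0], [0, 0, -40, 0, 0, 0, 0], [0, 0, -20, 0, 0, 0, 0]]
  ]
}}

```text
clock: 10.4
tool_pos: [0.5963, -0.135, 0.1518]
tcp_rot: [2.375, 2.054, 0.004]
force: [0.2, -0.1, -0.5]
width: 0.0721
```

Run:
```python
from h import *
go(-.086,.017,.15,0)
```

```text
t 10.4 tcpP [ 45.5 -78.5] [ 0.5963 -0.135   0.1518] tilt [ 0.003  0.    -1.   ] q7 -0.195
 world d [-116.3  113.5   -1.8] tool shift now [  95.6 -131.5    1.4] turn z 0.001 shift after turn [  95.5 -131.6    1.4] F [ 0.21 -0.06 -0.46] w 0.0721
```

Emit:
{"fn": "play_rows", "kwargs": {
  "series": [
    [[32, -44, 0, 0, 0, 0, 0], [32, -44, 0, 0, 0, 0, 0], [31.5, -43.5, 0, 0, 0, 0, 0], [0, 0, 0, 0, 0, -0.18, 0], [0, 0, 0, 0, 0, -0.18, 0], [0, 0, 0, 0, 0, -0.18, 0], [0, 0, 0, 0, 0, -0.18, 0], [0, 0, 0, 0, 0, -0.18, 0]]
  ]
}}

```text
clock: 11.4
tool_pos: [0.479, -0.0215, 0.1495]
tcp_rot: [1.237, 2.887, 0.001]
force: [-0.3, 0.4, 0.4]
width: 0.0853
```

Emit:
{"fn": "play_rows", "kwargs": {
  "series": [
    [[0, 0, 5, 0, 0, -0.18, 0], [0, 0, 5, 0, 0, -0.18, 0], [0, 0, 5, 0, 0, -0.18, 0], [0, 0, 5, 0, 0, -0.18, 0], [0, 0, 5, 0, 0, -0.18, 0], [0, 0, 5, 0, 0, 0, 0], [0, 0, 0, 0, 0, 0, 0], [0, 0, 0, 0, 0, 0, 0]]
  ]
}}

```text
clock: 12.4
tool_pos: [0.479, -0.0215, 0.1195]
tcp_rot: [-0.129, 3.139, -0.0]
force: [0.3, -0.2, -0.1]
width: 0.0856
```

Run:
```python
from h import *
a=snap('top','t4');b=snap('scene','s4')
A=a['frame'][145:245,214:334];B=b['frame'][140:240,200:320]
cv2.imwrite('pics/c6.png',np.hstack([cv2.resize(X[:,:,::-1],(396,330),interpolation=cv2.INTER_CUBIC) for X in(A,B)]))
go(-.086,.017,.063,0)
```

```text
t 12.5 tcpP [-86.9  16.8] [ 0.479  -0.0215  0.1195] tilt [ 0. -0. -1.] q7 1.126
 world d [  0.9   0.1 -56.5] tool shift now [-0.9 -0.  56.5] turn z -1.343 shift after turn [-0.2 -0.9 56.5] F [ 1.01 -0.5  -0.08] w 0.0856
```

View pics/c6.png

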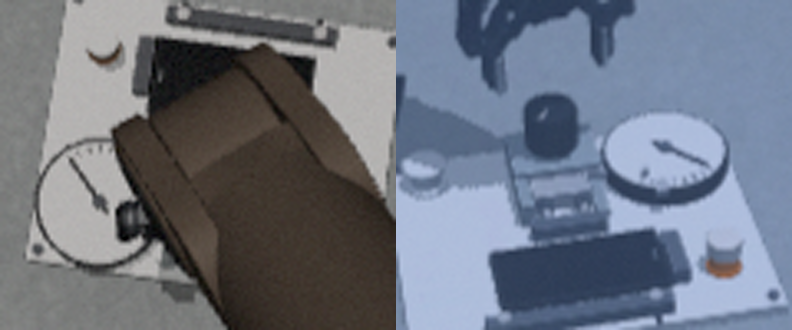

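The open fingers straddle the knob in the side view: fingers at (495,70) and (600,45), knob top at (551,105). I'll descend and grip.

Emit:
{"fn": "play_rows", "kwargs": {
  "series": [
    [[-0.5, 0, 12, 0, 0, 0, 0], [0, 0, 12, 0, 0, 0, 0], [0, 0, 12, 0, 0, 0, 0], [0, 0, 12, 0, 0, 0, 0], [0, 0, 8.5, 0, 0, 0, 0], [0, 0, 0, 0, 0, 0, 0.3], [0, 0, 0, 0, 0, 0, 0.8], [0, 0, 0, 0, 0, 0, 0.8]]
  ],
  "force": 50
}}

```text
clock: 13.5
tool_pos: [0.4797, -0.0224, 0.0636]
tcp_rot: [-0.131, 3.138, -0.003]
force: [-0.6, -3.8, 5.7]
width: 0.0432
```

Run:
```python
from h import *
go(-.086,.017,.063,0);print(telemetry.sense()['torque'])
```

```text
t 13.5 tcpP [-86.1  16.1] [ 0.4797 -0.0224  0.0636] tilt [ 0.001 -0.002 -1.   ] q7 1.036
 world d [ 0.2  0.9 -0.6] tool shift now [-0.3  0.9  0.5] turn z -1.342 shift after turn [-0.9 -0.1  0.5] F [-0.61 -3.78  5.75] w 0.0432
[-0.70353115  0.23505905  0.05770007]
```

Emit:
{"fn": "play_rows", "kwargs": {
  "series": [
    [[0, -0.8, 0, 0, 0, 0.1, 0.8], [0, 0, 0, 0, 0, 0.17, 0.8], [0, 0, 0, 0, 0, 0.17, 0.8], [0, 0, 0, 0, 0, 0.17, 0.8], [0, 0, 0, 0, 0, 0.17, 0.8], [0, 0, 0, 0, 0, 0.17, 0.8], [0, 0, 0, 0, 0, 0.17, 0.8], [0, 0, 0, 0, 0, 0.17, 0.8]]
  ]
}}

```text
clock: 14.5
tool_pos: [0.4795, -0.0228, 0.0636]
tcp_rot: [1.788, 2.582, -0.001]
force: [-2.1, -2.2, 5.3]
width: 0.043
```

Run:
```python
from h import *
a=snap('top','t5');b=snap('scene','s5')
A=a['frame'][145:245,214:334];B=b['frame'][140:240,200:320]
cv2.imwrite('pics/c7.png',np.hstack([cv2.resize(X[:,:,::-1],(396,330),interpolation=cv2.INTER_CUBIC) for X in(A,B)]))
go(-.086,.017,.063,0);print(telemetry.sense()['torque'])
```

```text
t 14.6 tcpP [-86.2  15.6] [ 0.4795 -0.0228  0.0635] tilt [ 0.    -0.001 -1.   ] q7 -0.005
 world d [ 0.5  1.4 -0.5] tool shift now [1.1 0.9 0.5] turn z 0.506 shift after turn [1.4 0.2 0.5] F [-3.92 -3.01  7.45] w 0.0433
[-0.53610605  0.6318498  -0.16248576]
```

View pics/c7.png

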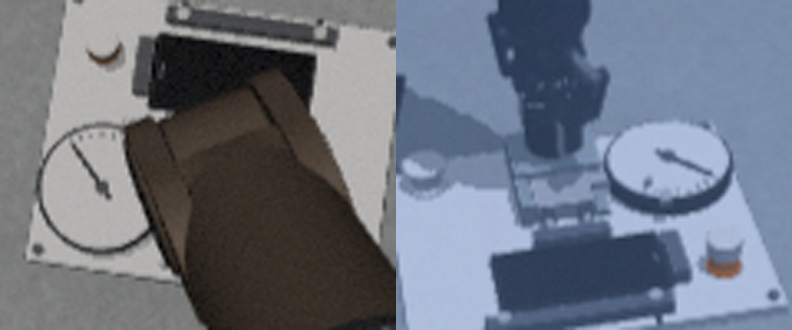

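The jaw and dial have advanced about 13 mm, as expected. The needle is still at rest, and the phone is still by the stop.

Emit:
{"fn": "play_rows", "kwargs": {
  "series": [
    [[0, 0, 0, 0, 0, 0.1, 0.8], [0, 0, 0, 0, 0, 0.1, 0.8], [0, 0, 0, 0, 0, 0.1, 0.8], [0, 0, 0, 0, 0, 0.1, 0.8], [0, 0, 0, 0, 0, 0.1, 0.8], [0, 0, 0, 0, 0, 0.1, 0.8], [0, 0, 0, 0, 0, 0.1, 0.8], [0, 0, 0, 0, 0, 0.1, 0.8]]
  ]
}}

```text
clock: 15.6
tool_pos: [0.4792, -0.0228, 0.0635]
tcp_rot: [2.649, 1.688, -0.001]
force: [-3.4, -2.8, 9.4]
width: 0.0432
```

Run:
```python
from h import *
a=snap('top','t6');b=snap('scene','s6')
A=a['frame'][145:245,214:334];B=b['frame'][165:230,250:328]
cv2.imwrite('pics/c8.png',np.hstack([cv2.resize(X[:,:,::-1],(396,330),interpolation=cv2.INTER_CUBIC) for X in(A,B)]))
go(-.086,.017,.063,0);print(telemetry.sense()['torque'])
```

```text
t 15.7 tcpP [-86.5  15.6] [ 0.4792 -0.0228  0.0635] tilt [-0.    -0.001 -1.   ] q7 -0.636
 world d [ 0.7  1.3 -0.5] tool shift now [1.5 0.1 0.5] turn z -0.291 shift after turn [1.4 0.5 0.5] F [-3.21 -1.9  10.56] w 0.043
[-0.43014709  0.86137803 -0.19343855]
```

View pics/c8.png

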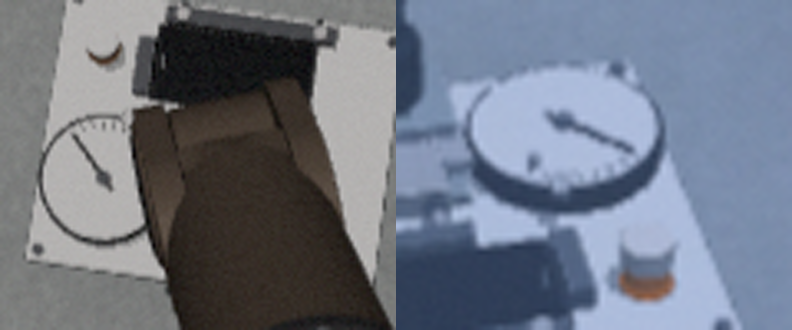

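```bash
cat >> h.py <<'E'
def ang(s,pv,tip,x0,y0,k):
    f=lambda p:ray(s,x0+p[0]/k,y0+p[1]/k,.034)[:2]
    d=toP(f(tip))-toP(f(pv));return round(.75-np.arctan2(d[1],d[0]),3),np.round(1000*np.hypot(*d),1)
E
python3 - <<'E'
from h import *
b=dict(np.load('pics/s6.npz'))
for n,t in[('needle',(632-396,151)),('tab',(557-396,184)),('pin',(533-396,165))]:print(n,ang(b,(563-396,122),t,250,165,5.077))
E
```

```text
needle (np.float64(-0.0), np.float64(45.6))
tab (np.float64(1.041), np.float64(53.9))
pin (np.float64(1.39), np.float64(41.1))
```

Emit:
{"fn": "play_rows", "kwargs": {
  "series": [
    [[0, 0, 0, 0, 0, 0.08, 0.8], [0, 0, 0, 0, 0, 0.08, 0.8], [0, 0, 0, 0, 0, 0.08, 0.8], [0, 0, 0, 0, 0, 0.08, 0.8], [0, 0, 0, 0, 0, 0.08, 0.8], [0, 0, 0, 0, 0, 0.08, 0.8], [0, 0, 0, 0, 0, 0.0, 0.8], [0, 0, 0, 0, 0, 0.0, 0.8]]
  ]
}}

```text
clock: 16.7
tool_pos: [0.479, -0.0227, 0.0635]
tcp_rot: [2.973, 1.014, -0.001]
force: [-3.9, -0.7, 11.3]
width: 0.0432
```

Run:
```python
from h import *
a=snap('top','t7');b=snap('scene','s7')
A=a['frame'][145:245,214:334];B=b['frame'][165:230,250:328]
cv2.imwrite('pics/c9.png',np.hstack([cv2.resize(X[:,:,::-1],(396,330),interpolation=cv2.INTER_CUBIC) for X in(A,B)]))
go(-.086,.017,.063,0);print(telemetry.sense()['torque'])
```

```text
t 16.8 tcpP [-86.7  15.6] [ 0.4791 -0.0227  0.0635] tilt [-0. -0. -1.] q7 -1.009
 world d [ 0.9  1.3 -0.5] tool shift now [ 1.5 -0.5  0.5] turn z -0.768 shift after turn [1.4 0.7 0.5] F [-3.8  -1.96 10.03] w 0.043
[-0.34482891  0.97828876 -0.08922174]
```

View pics/c9.png

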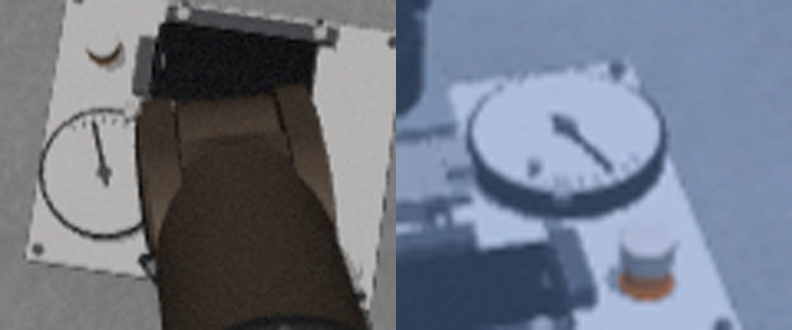

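Run:
```python
from h import *
a=dict(np.load('pics/t7.npz'));b=dict(np.load('pics/s7.npz'))
for n,t in[('needle',(611-396,170)),('tab',(561-396,190)),('pin',(535-396,168))]:print(n,ang(b,(565-396,125),t,250,165,5.077))
print('top needle',ang(a,(104,174),(96,124),214,145,3.3))
t=dict(np.load('pics/t0.npz'));print('t0',[ang(t,(170,447),p,216,132,6) for p in[(118,367),(217,340),(235,383)]])
s=dict(np.load('pics/s0.npz'));print('s0',[ang(s,(543,147),p,190,160,6) for p in[(627,184),(543,215),(512,195)]])
```

```text
needle (np.float64(0.411), np.float64(46.4))
tab (np.float64(1.02), np.float64(56.1))
pin (np.float64(1.392), np.float64(41.0))
top needle (np.float64(0.443), np.float64(43.8))
t0 [(np.float64(0.027), np.float64(45.1)), (np.float64(1.013), np.float64(55.1)), (np.float64(1.394), np.float64(42.8))]
s0 [(np.float64(0.026), np.float64(48.5)), (np.float64(0.977), np.float64(51.2)), (np.float64(1.356), np.float64(39.2))]
```

Emit:
{"fn": "play_rows", "kwargs": {
  "series": [
    [[0, 0, 0, 0, 0, 0.08, 0.8], [0, 0, 0, 0, 0, 0.08, 0.8], [0, 0, 0, 0, 0, 0.08, 0.8], [0, 0, 0, 0, 0, 0.08, 0.8], [0, 0, 0, 0, 0, 0.08, 0.8], [0, 0, 0, 0, 0, 0.05, 0.8], [0, 0, 0, 0, 0, 0.0, 0.8], [0, 0, 0, 0, 0, 0.0, 0.8]]
  ]
}}

```text
clock: 17.8
tool_pos: [0.479, -0.0225, 0.0635]
tcp_rot: [-3.125, -0.325, 0.001]
force: [-5.0, -2.2, 10.8]
width: 0.0431
```

Run:
```python
from h import *
a=snap('top','t8');b=snap('scene','s8')
A=a['frame'][165:230,214:292];B=b['frame'][165:230,250:328]
cv2.imwrite('pics/c10.png',np.hstack([cv2.resize(X[:,:,::-1],(396,330),interpolation=cv2.INTER_CUBIC) for X in(A,B)]))
go(-.086,.017,.063,0);print(telemetry.sense()['torque'])
```

```text
t 17.9 tcpP [-86.8  15.8] [ 0.479  -0.0225  0.0635] tilt [-0.  0. -1.] q7 -1.358
 world d [ 1.   1.1 -0.5] tool shift now [ 1.2 -0.9  0.5] turn z -1.218 shift after turn [1.2 0.8 0.5] F [-4.75 -1.92 11.6 ] w 0.0433
[-0.24399876  1.04403486 -0.11414171]
```

View pics/c10.png

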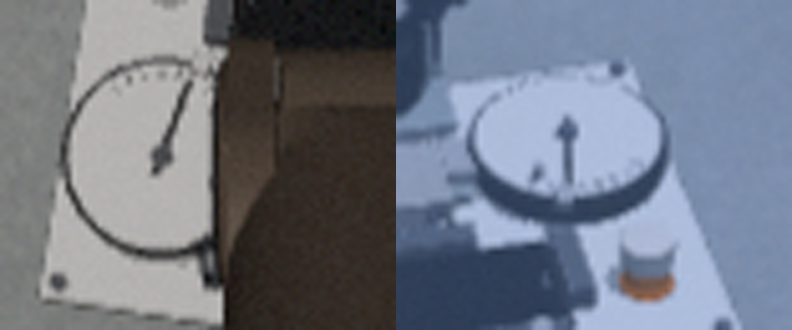

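Run:
```python
from h import *
a=dict(np.load('pics/t8.npz'));b=dict(np.load('pics/s8.npz'))
for n,t in[('needle',(569-396,183)),('tab',(566-396,196)),('pin',(538-396,173))]:print(n,ang(b,(567-396,129),t,250,165,5.077))
print('top needle,tab',ang(a,(162,156),(190,83),214,165,5.077),ang(a,(162,156),(206,72),214,165,5.077))
```

```text
needle (np.float64(0.959), np.float64(46.7))
tab (np.float64(0.991), np.float64(57.5))
pin (np.float64(1.372), np.float64(41.4))
top needle,tab (np.float64(0.965), np.float64(43.8)) (np.float64(1.081), np.float64(53.1))
```

The needle reads about 0.96 and the tab about 1.01. I'll add a touch of turn, then release and rise.

Emit:
{"fn": "play_rows", "kwargs": {
  "series": [
    [[0, 0, 0, 0, 0, 0.03, 0.8], [0, 0, 0, 0, 0, 0, 0.8], [0, 0, 0, 0, 0, 0, 0.8], [0, 0, 0, 0, 0, 0, 0.4], [0, 0, 0, 0, 0, 0, 0], [0, 0, 0, 0, 0, 0, 0], [0, 0, 0, 0, 0, 0, 0], [0, 0, -10, 0, 0, 0, 0]]
  ]
}}

```text
clock: 18.9
tool_pos: [0.4789, -0.0223, 0.0726]
tcp_rot: [3.129, 0.276, -0.002]
force: [-0.3, -0.1, -0.2]
width: 0.0856
```

Emit:
{"fn": "play_rows", "kwargs": {
  "series": [
    [[0, 0, -20, 0, 0, 0, 0], [0, 0, -30, 0, 0, 0, 0], [0, 0, -30, 0, 0, 0, 0], [0, 0, -30, 0, 0, 0, 0], [0, 0, -30, 0, 0, 0, 0], [0, 0, -30, 0, 0, 0, 0], [0, 0, 0, 0, 0, 0, 0], [0, 0, 0, 0, 0, 0, 0]]
  ]
}}

```text
clock: 19.9
tool_pos: [0.4791, -0.0223, 0.2427]
tcp_rot: [3.129, 0.276, -0.0]
force: [-0.5, -0.5, 0.6]
width: 0.085
```

Run:
```python
from h import *
go(-.25,-.15,.25,0)
```

```text
t 19.9 tcpP [-86.7  16. ] [ 0.4791 -0.0223  0.2427] tilt [-0. -0. -1.] q7 -1.426
 world d [-185.6 -140.6    7.3] tool shift now [-207.4  106.    -7.2] turn z -1.25 shift after turn [-166.  -163.3   -7.2] F [-0.52 -0.5   0.55] w 0.085
```

Emit:
{"fn": "play_rows", "kwargs": {
  "series": [
    [[-7, 40, 0, 0, 0, 0, 0], [-7, 40, 0, 0, 0, 0, 0], [-7, 40, 0, 0, 0, 0, 0], [-7, 40, 0, 0, 0, 0, 0], [-7, 40, 0, 0, 0, 0, 0], [-7, 40, 0, 0, 0, 0, 0], [0, 0, 0, 0, 0, 0, 0], [0, 0, 0, 0, 0, 0, 0]]
  ]
}}

```text
clock: 20.9
tool_pos: [0.4796, -0.2653, 0.2418]
tcp_rot: [-3.128, -0.275, 0.003]
force: [-0.5, 0.6, -0.8]
width: 0.0853
```

Run:
```python
from h import *
a=snap('top','t9');b=snap('scene','s9')
A=a['frame'][138:238,214:334];B=b['frame'][160:260,200:320]
cv2.imwrite('pics/c11.png',np.hstack([cv2.resize(X[:,:,::-1],(396,330),interpolation=cv2.INTER_CUBIC) for X in(A,B)]))
print(telemetry.sense()['tool_pos'])
```

```text
[ 0.48008404 -0.26459659  0.2422787 ]
```

View pics/c11.png

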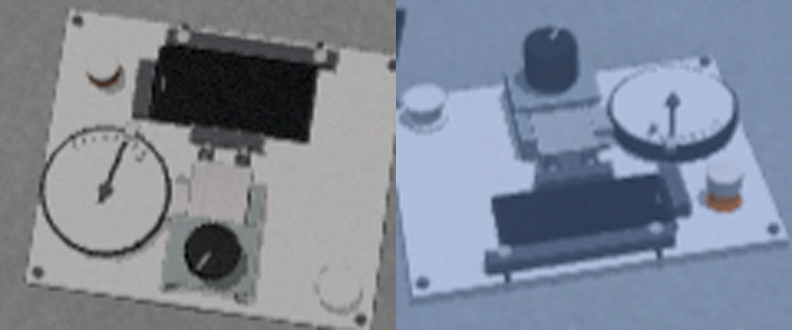

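Run:
```python
from h import *
a=dict(np.load('pics/t9.npz'));b=dict(np.load('pics/s9.npz'))
print('top',ang(a,(105,192),(127,142),214,138,3.3),ang(a,(105,192),(131,131),214,138,3.3),ang(a,(105,192),(140,155),214,138,3.3))
print('scene',[ang(b,(672-396,101),p,200,160,3.3) for p in[(671-396,138),(669-396,147),(653-396,129)]])
# phone outline in top image
g=cv2.cvtColor(a['frame'],cv2.COLOR_RGB2GRAY);m=(g<26).astype(np.uint8)
n,l,st,c=cv2.connectedComponentsWithStats(m[138:238,214:334])
for i in range(1,n):
    if st[i,4]>150:
        r=cv2.minAreaRect(np.argwhere(l==i)[:,::-1].astype(np.float32)); P=np.array([toP(ray(a,x+214,y+138,.021))*1000 for x,y in cv2.boxPoints(r)])
        print(st[i],np.round(P,1).tolist(),np.round(P.mean(0),1))
```

```text
top (np.float64(1.013), np.float64(47.0)) (np.float64(1.002), np.float64(57.2)) (np.float64(1.357), np.float64(43.7))
scene [(np.float64(0.999), np.float64(49.1)), (np.float64(1.023), np.float64(60.7)), (np.float64(1.383), np.float64(40.7))]
[ 46  14  50  28 983] [[27.0, 85.2], [93.3, 85.5], [92.9, -52.1], [26.8, -51.4]] [60.  16.8]
```

```bash
python3 -c "
from h import *
print(robot.hand_in())"
```

```text
the job is handed in; nothing more can be done
None
```

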